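# Fetch the amber bangle from behind the tall stand

## Robot

A 7-joint arm with a two-finger parallel gripper is mounted at the origin on the work surface. World frame = base frame: x ahead of the robot, y to its left, z up, the work surface at z = 0. Lengths are in mm, angles in degrees, forces in N, time in s.
With the tool pointing down it reaches from about 400 to 875 mm from the base axis. Payload 6.5 kg.
Tool frame: the origin (TCP) lies at the very end of the fingers, on their centre line; the grasp point (between the pads) lies 19 mm behind it (hold_point_z is the distance from the TCP to the grasp point, in mm); z points along the fingers, y is the direction in which the jaws open and shut (so a half turn about z gives the same grasp; the last joint's range is limited). The gripper opens to 88 mm and grips with 3 to 60 N. Pads are 18 mm wide; open, the fingers measure 123 mm over their backs; the gripper's body (75 mm by 187 mm) begins 45 mm behind the grasp point.
Start: joints at [-74.038, 30.733, -0.252, 88.115, 0.149, 61.152, -4.079], TCP at [219.7, 611.737, 238.716] pointing down, gripper open.
Joint ranges: [-154.64, 154.64], [-21.42, 123.67], [-72.66, 72.17], [13.99, 137.28], [-74.86, 254.86], [10.95, 109.41], [-158.01, 158.01]. Speed limits (degrees/s): [136.94, 136.94, 180, 180, 180, 180, 180].

## Interface

Orientations are given as a 3x3 rotation matrix whose columns are the frame's x, y, z axes.
In Python, from rig import state, grab_frame, sign_off, hold_point_z gives the robot as it stands.
- The arm moves only by the tool send_rows, never from a script. Its argument "rows" is a list of rows, each a list of 2 entries, a list of its own where there are three numbers: the shift along the tool's x, y, z in units of 500 mm (1.0 is 500 mm), then the turn, a rotation vector about the tool's x, y, z in units of 4 degrees (1.0 is 4 degrees). A call has 1 to 12 rows; each row shifts and turns the commanded pose from where the row before left it, along the tool's axes as they then stand; what a row does not reach is not made up. A row lasts 1/8 s, in which the tool goes at most 62.5 mm and 10.7 degrees, less where a joint would pass 70% of its speed; a pose out of reach is approached as far as the arm can. A call with a number of a shift or a turn outside -1 to 1 is refused whole. A call with a gripper value outside its range is refused whole. "grip" is the opening, from -1 (shut) to 1 (fully open), so that 0 is half open, set as the call begins (left out, the last holds). The fingers move at their own pace and stop on an object; "grip_force" is the grip in N (left out, the last holds). Time passes only in rows, so rows that do not move let the fingers close. It gives the time, the measured TCP pose, the force and the opening at its end, in the units of the state.
- state(): the state, without advancing time (a new reading comes with each control period).
- grab_frame(name): name is "scene" or "top" or "wrist"; returns a dict with "pixels" (400x640x3 uint8, blue, green, red), "fx", "fy", "cx", "cy" (pixels), "distortion" ([k1, k2, p1, p2, k3] as OpenCV has them; the pictures are not rectified), "R" (3x3) and "t" (3): a world point X has camera coordinates R X + t. Camera axes: x right, y down, z forward; pixel columns grow to the right and rows downward; lengths in mm; the calibration is good to about 2 mm. A picture is of the moment at which its call begins. There is no depth.
- sign_off(): hands the job in, once; it reports no verdict.
The state is a dict: "clock": time; "joints": joint angles; "dq": joint speeds; "joint_torque": joint torques, N m; "eef_pos": TCP position; "tcp_rot": TCP orientation; "force": force on the tool from outside, world axes, zero at the start; "moment": the same for the moment, N m; "gripper_width": opening from 0.0 (shut) to 1.0 (fully open).
Only numpy, scipy, OpenCV 4.12 (cv2) and the standard library are available. Lean on these libraries where they do the work, as an engineer would, in place of code of your own. Each camera call takes 0.05 s, during which the arm holds its last target. There are 200 camera calls.

## Task

A customer wants to see the amber bangle: its short stand is under the clear shelf of the display bay, hidden behind the tall stand with the smoky bangle. Move the tall stand out of the way, bring the amber stand out and set it upright inside the red circle on the cream presentation tray, then put the tall stand back upright inside the red circle on the bay's board. Do not tip the stands over, strike the bay hard or disturb the other goods.

Things in the scene. Friction and masses are not known exactly. Their poses are not given: they have to be found in the camera images.
- tall_center (a point): centre (half-way up) of the tall display stand: cream, 150 mm tall; round base 80 mm across, 10 mm thick; a smoky brown-black bangle (76 mm across) fixed round the column's foot up to 24 mm above the underside; above that a plain round column 36 mm across. Upright at the start, inside the bay's red circle; 260 to 460 g. z is up its column
- amber_center (a point): centre (half-way up) of the short display stand with the amber (orange) bangle: same shape as the tall stand but 100 mm tall, column 36 mm across from 24 mm above the underside to the top; 190 to 330 g. Upright at the start, under the shelf near back_place. z is up its column
- bay: fixed display bay, origin at the centre of its underside. White board 240 x 240 x 8 mm; x points from its open front (robot side) to its open back, y to its left. From x = 40 to 120 mm only: clear 5 mm side panels at y = +-117 mm and a clear 5 mm shelf, underside 178 mm above the counter, white strip on its front edge; bangles fixed on the shelf's two ends, up to 211 mm
- free_left (a point): point on the counter at the robot's left, before the bay; a patch 100 mm across round it is always free for setting a stand aside
- free_right (a point): the same at the robot's right
- front_mark (a point): centre of the red circle (inner diameter 108 mm) on the bay's board, at the board's surface, at (-60, 0, 8) mm in the bay: the tall stand's place. Axes as the bay's
- back_place (a point): point on the bay's board under the shelf's front edge, at (45, 0, 8) mm in the bay; the amber stand starts within 6 mm of it in x and 15 mm in y. Axes as the bay's
- tray_mark (a point): centre of the red circle (inner diameter 108 mm) on the presentation tray, at the surface of its cream pad. Fixed tray 240 x 170 mm, pad 6 mm thick, dark wooden rim 10 mm high, left or right of the bay; the circle is at its robot end, 52 mm from the tray's centre; a fixed wine-red gift box (70 x 90 mm, top 36 mm above the counter) lies 114 mm behind the circle. x points away from the robot
- stock: fixed wooden plate 240 x 170 x 6 mm on the other side of the bay from the tray, carrying the jade stand and the milky bangle; not to be used. Origin at the centre of its underside
- jade: short display stand like the amber one but with a green bangle, on the stock plate; leave alone. Origin at the centre of its underside
- bangle_milk: loose milky white bangle, 78 mm across, 12 mm thick, lying on the stock plate; leave alone. Origin at the centre of its underside
- bangle_lilac: loose lilac-grey bangle, 78 mm across, 12 mm thick, lying on the counter at the robot's right, beyond the free patch; leave alone. Origin at the centre of its underside
- giftbox: loose dark blue gift box 90 x 90 x 40 mm, at the far right; leave alone. Origin at the centre of its underside
- pot: small loose terracotta pot plant, 64 mm across, 75 mm tall, at the far left; leave alone. Origin at the centre of its underside
Not all that is in view belongs to the job. What is shaped like the part that bears amber_center but blue or purple is not meant.

How it is judged (in metres and radians):
On the way, in this order (a step that is already met when the one before it is completed fails the run):
1. the tall stand is moved at least 80 mm off its circle's centre (horizontal distance between tall_center and front_mark above 0.08 m), for 0.2 s.
2. the amber stand stands released and upright inside the tray's red circle (horizontal distance between amber_center and tray_mark below 0.017 m and z of amber_center in the frame of tray_mark between 0.043 and 0.057 m and angle between amber_center's own z axis and vertical below 0.12 rad and linear speed of amber below 0.03 m/s and angular speed of amber below 0.3 rad/s and contact force between the fingers and amber below 0.2 N), for 0.2 s.
At the end, for the whole second after the job is handed in: the amber stand is on the tray with its axis within 17 mm of the red circle's centre, and the tall stand is on the bay's board with its axis within 17 mm of that red circle's centre; both within 0.12 rad of upright, resting on the surface (height within 7 mm), released and at rest (all of step 2 and horizontal distance between tall_center and front_mark below 0.017 m and z of tall_center in the frame of front_mark between 0.068 and 0.082 m and angle between tall_center's own z axis and vertical below 0.12 rad and linear speed of tall below 0.03 m/s and angular speed of tall below 0.3 rad/s); the robot touches nothing.
It fails at once if a stand is tipped more than 0.5 rad (angle between any of amber_center, tall_center's own z axis and vertical above 0.5 rad).
It fails at once if another piece of goods is moved by more than 20 mm (distance of any of jade, bangle_milk, bangle_lilac, giftbox, pot from where it was at the start of the episode above 0.02 m).
It fails at once if the robot strikes the bay with more than 20 N (contact force between any of the arm, the fingers and bay above 20 N).
It also fails if it takes over 70 s, if anything falls off the work surface, if the arm or the gripper's body presses on something with over 40 N, if the wrist force passes 120 N, or if a joint passes its speed limit or range.

## Working session

There is one attempt and no reset: what is moved stays moved. The work goes in short steps, Python scripts to look and compute and a tool call to move; the robot and the scene stay as the last step left them, time stands still between calls to the robot, and variables do not carry over. Pictures are saved under pics/ and viewed, about 8 in all and at most 12, crops included, and the job is handed in when it is done.

Besides the shell and the picture viewer there is one more tool, called after "Request:" as name([rows], argument=value, ...), one row to a line, values as JSON. send_rows: Moves the arm, as the interface text tells. Its arguments: {"type":"object","properties":{"rows":{"type":"array","items":{"type":"array"}},"grip":{"type":"number"},"grip_force":{"type":"number"}},"required":["rows"]}

```bash
ls; mkdir -p pics; python3 - <<'E'
from rig import state, grab_frame, hold_point_z
import cv2,numpy as np
print(hold_point_z, {k:np.round(v,3).tolist() for k,v in state().items()})
for n in("scene","top"):
    f=grab_frame(n);cv2.imwrite(f"pics/{n}0.png",f["pixels"])
    print(n,f["fx"],f["fy"],f["cx"],f["cy"],f["distortion"],np.round(f["R"],3).tolist(),np.round(f["t"],1).tolist())
E
```

```text
pics
18.700000000000003 {'clock': 0.0, 'joints': [-74.037, 30.777, -0.255, 88.168, 0.15, 61.152, -4.078], 'dq': [0.004, -0.011, -0.067, 0.05, -0.064, -0.068, -0.042], 'joint_torque': [0.0, -57.097, 0.991, -25.161, -0.056, 0.018, 0.0], 'eef_pos': [219.516, 611.18, 237.857], 'tcp_rot': [[-0.941, 0.338, -0.0], [0.338, 0.941, -0.002], [-0.0, -0.002, -1.0]], 'force': [0.173, 0.688, 0.631], 'moment': [-0.036, -0.032, -0.043], 'gripper_width': 1.002}
scene 465.7697793396296 465.7697793396296 325.02418344491554 197.27087407988282 [-0.05815086  0.          0.          0.          0.        ] [[0.381, 0.925, 0.014], [0.759, -0.304, -0.576], [-0.528, 0.23, -0.817]] [-161.5, -289.9, 1685.0]
top 419.5499947837647 419.5499947837647 318.1874070304933 203.94072974878705 [-0.00802439  0.          0.          0.          0.        ] [[-0.008, -1.0, 0.008], [-0.984, 0.006, -0.176], [0.176, -0.009, -0.984]] [-10.9, 457.5, 1502.0]
```

View pics/scene0.png

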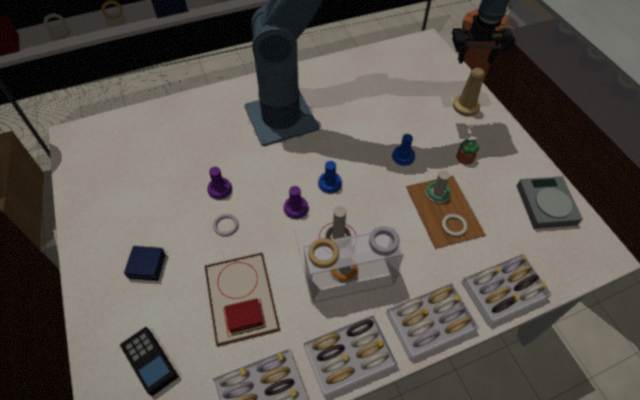

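View pics/top0.png

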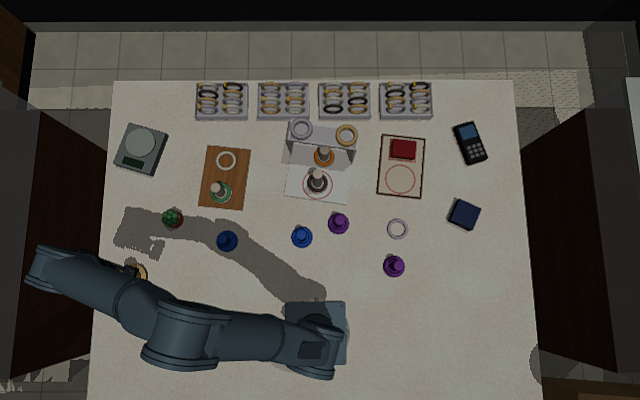

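Scene shows bay at about (345,250), with the tall stand at (338,222), amber foot at (345,270), tray circle at (238,280); the top view shows tall at (318,182), amber at (323,156), tray circle at (400,180). Other stands that could be mistaken for amber (top view): blue (301,237) and (227,241), purple (338,223) and (394,266), jade (221,192). Also the yellow bangle on the shelf end (346,134) and a wooden/gold stand by the robot (137,270). The choice is the orange one at (323,156).

```bash
cat > h.py <<'E'
from rig import state, grab_frame
import cv2,numpy as np
def rays(f,uv):
    K=np.array([[f["fx"],0,f["cx"]],[0,f["fy"],f["cy"]],[0,0,1]])
    p=cv2.undistortPoints(np.float64(uv).reshape(-1,1,2),K,np.float64(f["distortion"])).reshape(-1,2)
    R=np.array(f["R"]);t=np.array(f["t"])
    return -R.T@t,(np.c_[p,np.ones(len(p))]@R)
def onplane(f,uv,z):
    c,d=rays(f,uv);return c+d*((z-c[2])/d[:,2])[:,None]
def tri(f1,u1,f2,u2):
    c1,d1=rays(f1,[u1]);c2,d2=rays(f2,[u2]);d1,d2=d1[0],d2[0]
    s=np.linalg.lstsq(np.c_[d1,-d2],c2-c1,rcond=None)[0]
    a,b=c1+s[0]*d1,c2+s[1]*d2
    return (a+b)/2,np.linalg.norm(a-b)
def hsv(f):return cv2.cvtColor(f["pixels"],cv2.COLOR_BGR2HSV)
def blobs(m,amin=15):
    n,l,s,c=cv2.connectedComponentsWithStats(m.astype(np.uint8))
    return [(s[i].tolist(),c[i].round(1).tolist(),l==i) for i in range(1,n) if s[i][4]>=amin]
E
python3 - <<'E'
from h import *
T=grab_frame("top");S=grab_frame("scene");W=grab_frame("wrist")
print("wristcam",-W["R"].T@W["t"],W["R"][2],W["fx"])
for n,f in(("top",T),("scene",S)):
    H=hsv(f);h,s,v=H[...,0],H[...,1],H[...,2]
    for nm,m in (("red",((h<8)|(h>172))&(s>60)&(v>50)),("org",(h>8)&(h<18)&(s>150)&(v>90)),("pur",(h>130)&(h<160)&(s>100)),("blu",(h>108)&(h<126)&(s>130)),("grn",(h>50)&(h<85)&(s>80))):
        for st,c,_ in blobs(m): print(n,nm,st,c,onplane(f,[c],8 if nm=="red" else 20)[0].round(0))
c=T["pixels"][105:245,270:460];cv2.imwrite("pics/crop.png",cv2.resize(c,None,fx=4,fy=4,interpolation=cv2.INTER_CUBIC))
E
```

```text
wristcam [151.30786285 635.61525736 383.63781312] [ 0.27178451 -0.09753126 -0.95740317] 318.4587846657913
top red [388, 139, 25, 23, 53] [396.1, 155.1] [ 652. -315.    8.]
top red [392, 139, 25, 24, 416] [404.0, 148.4] [ 679. -347.    8.]
top red [385, 164, 31, 30, 115] [399.8, 179.1] [ 557. -326.    8.]
top red [302, 170, 20, 30, 59] [308.1, 186.4] [531.  23.   8.]
top red [322, 170, 11, 28, 43] [328.3, 184.6] [537. -53.   8.]
top org [198, 146, 22, 61, 574] [208.5, 176.3] [569. 398.  20.]
top org [226, 149, 24, 60, 503] [239.0, 180.0] [554. 283.  20.]
top org [315, 150, 19, 16, 100] [323.8, 158.8] [635. -37.  20.]
top org [220, 155, 11, 12, 80] [224.7, 160.3] [631. 339.  20.]
top org [215, 168, 13, 15, 104] [221.0, 175.4] [573. 351.  20.]
top org [228, 170, 4, 16, 26] [229.9, 178.9] [559. 317.  20.]
top pur [328, 214, 21, 20, 328] [337.7, 223.3] [388. -86.  20.]
top pur [383, 256, 21, 21, 348] [393.3, 266.1] [ 230. -286.   20.]
top blu [450, 200, 31, 31, 273] [466.3, 213.2] [ 423. -566.   20.]
top blu [291, 227, 21, 21, 335] [301.3, 236.8] [339.  49.  20.]
top blu [217, 231, 21, 21
[... 851 characters left out ...]
2, 480] [218.1, 184.9] [ 229. -289.   20.]
scene pur [284, 187, 24, 31, 483] [295.4, 204.2] [391. -86.  20.]
scene blu [153, 0, 33, 17, 234] [168.5, 6.6] [-824. -243.   20.]
scene blu [393, 135, 22, 30, 398] [403.9, 152.0] [327. 328.  20.]
scene blu [319, 162, 22, 31, 435] [329.7, 178.9] [339.  51.  20.]
scene blu [126, 248, 36, 29, 467] [143.3, 261.2] [ 415. -560.   20.]
scene grn [325, 12, 10, 6, 18] [329.8, 14.3] [-500.  403.   20.]
scene grn [154, 53, 9, 8, 16] [158.1, 56.4] [-488. -350.   20.]
scene grn [461, 140, 18, 14, 169] [469.3, 146.6] [388. 551.  20.]
scene grn [533, 180, 23, 7, 109] [544.3, 182.6] [613. 699.  20.]
scene grn [427, 182, 23, 18, 124] [437.5, 192.5] [517. 348.  20.]
```

View pics/crop.png

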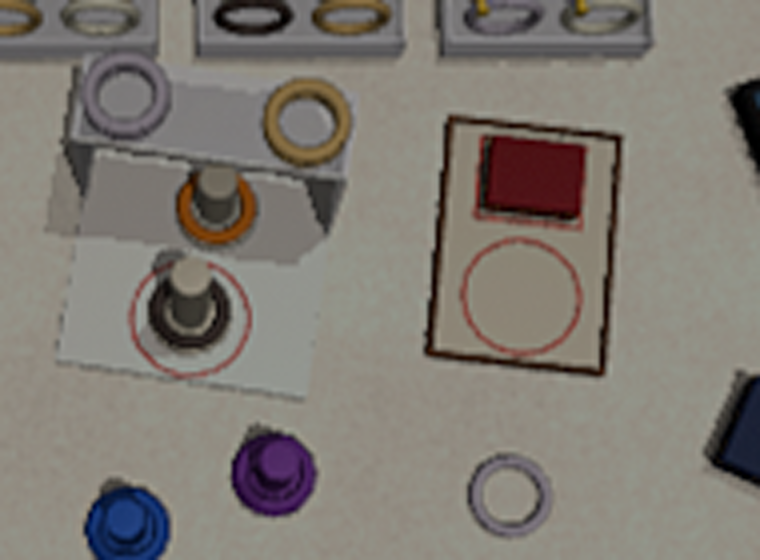

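The crop confirms amber: an orange bangle with a grey column at crop (216,205), i.e. top pixel (324,156), under the shelf behind the tall stand at crop (190,310). Moving the wrist camera there next.

Request:
send_rows([
  [[-0.066,-0.076,0],[0,0,0]],
  [[-0.066,-0.076,0],[0,0,0]],
  [[-0.066,-0.076,0],[0,0,0]],
  [[-0.066,-0.076,0],[0,0,0]],
  [[-0.066,-0.076,0],[0,0,0]],
  [[-0.066,-0.076,0],[0,0,0]],
], grip=1)

```text
clock: 1.0
eef_pos: [329.5, 328.7, 238.9]
tcp_rot: [[-0.941, 0.338, 0.0], [0.338, 0.941, 0.0], [-0.0, 0.0, -1.0]]
force: [1.0, -0.4, 0.9]
gripper_width: 0.998
```

Request:
send_rows([
  [[-0.062,-0.081,0],[0,0,0]],
  [[-0.062,-0.081,0],[0,0,0]],
  [[-0.062,-0.081,0],[0,0,0]],
  [[-0.062,-0.081,0],[0,0,0]],
  [[-0.062,-0.081,0],[0,0,0]],
  [[-0.062,-0.081,0],[0,0,0]],
  [[-0.062,-0.081,0],[0,0,0]],
  [[0,0,0],[0,0,-1]],
  [[0,0,0],[0,0,-1]],
  [[0,0,0],[0,0,-1]],
  [[0,0,0],[0,0,0]],
])

```text
clock: 2.38
eef_pos: [437.4, -10.0, 238.8]
tcp_rot: [[-0.991, 0.136, 0.0], [0.136, 0.991, 0.0], [-0.0, 0.0, -1.0]]
force: [0.9, 1.0, 0.4]
gripper_width: 1.002
```

```bash
python3 - <<'E'
from h import *
s=state();print(s["clock"],s["eef_pos"],s["tcp_rot"],s["joints"])
f=grab_frame("wrist");cv2.imwrite("pics/w1.png",f["pixels"]);np.save("w1.npy",f,allow_pickle=True)
f=grab_frame("top");cv2.imwrite("pics/t1.png",f["pixels"]);np.save("t1.npy",f,allow_pickle=True)
E
```

```text
2.375 [437.39373183  -9.96005164 238.77107932] [[-9.90765450e-01  1.35586901e-01  1.23933027e-04]
 [ 1.35586909e-01  9.90765455e-01  6.05651099e-05]
 [-1.14576726e-04  7.68095144e-05 -9.99999990e-01]] [-21.53183129   9.81452982  18.95684263 119.62561644  -4.08157728
  51.14644431  81.93715469]
```

View pics/w1.png

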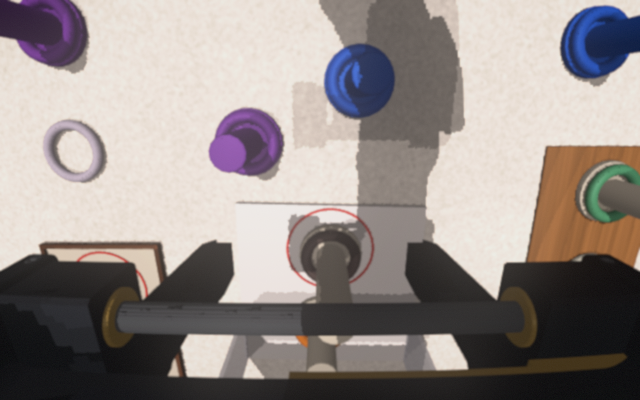

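Wrist view: red bay circle centred about (330,247) around the tall stand's dark bangle (331,255), board front edge at row 204, purple stand (245,145), blue (360,80), lilac (73,150); amber glimpsed at (310,335).

```bash
cat >> h.py <<'E'
def red(f,box):
    H=hsv(f);h,s,v=H[...,0].astype(int),H[...,1],H[...,2]
    m=((h<9)|(h>170))&(s>55)&(v>60);x0,y0,x1,y1=box
    k=np.zeros_like(m);k[y0:y1,x0:x1]=m[y0:y1,x0:x1];ys,xs=np.nonzero(k)
    return np.c_[xs,ys].astype(float)
def circ(p): # plane circle fit, robust
    for _ in range(4):
        A=np.c_[2*p[:,:2],np.ones(len(p))];q=np.linalg.lstsq(A,(p[:,:2]**2).sum(1),rcond=None)[0]
        r=np.sqrt(q[2]+q[0]**2+q[1]**2);e=abs(np.hypot(*(p[:,:2]-q[:2]).T)-r);p=p[e<max(2*np.median(e),3)]
    return q[:2].round(1),round(r,1),len(p)
E
python3 - <<'E'
from h import *
T=np.load("t1.npy",allow_pickle=True).item();W=np.load("w1.npy",allow_pickle=True).item();S=grab_frame("scene")
for z in (0,8,16):
  print("z",z,"front W",circ(onplane(W,red(W,(283,205,378,290)),z)))
B=np.load("t1.npy",allow_pickle=True).item()
print("tray T",circ(onplane(T,red(T,(383,163,418,196)),6)),"tray S",circ(onplane(S,red(S,(213,258,262,298)),6)))
print("front S",circ(onplane(S,red(S,(316,218,362,236)),8)))
T0=cv2.imread("pics/top0.png");T0=dict(T,pixels=T0)
print("front T0",circ(onplane(T0,red(T0,(300,168,336,203)),8)),"tray T0",circ(onplane(T0,red(T0,(383,163,418,196)),6)))
# tall bangle (dark) outer contour, z~16
for n,f,b in(("W",W,(290,222,372,300)),("T0",T0,(300,168,336,203))):
    v=hsv(f)[...,2].copy();x0,y0,x1,y1=b
    bl=max(blobs(v[y0:y1,x0:x1]<75),key=lambda a:a[0][4]);ys,xs=np.nonzero(bl[2])
    hull=cv2.convexHull(np.c_[xs+x0,ys+y0].astype(np.float32))[:,0]
    P=onplane(f,hull,18);print(n,"tall dark",bl[0],P.min(0).round(),P.max(0).round(),((P.min(0)+P.max(0))/2).round(1))
# front edge of board yaw
P=onplane(W,[[238,203],[425,206]],8);d=P[1]-P[0];print("edge",P.round(),np.degrees(np.arctan2(-d[0],d[1])))
# amber: orange in T0, S
for n,f,b in(("T0",T0,(310,145,340,172)),("S",S,(325,255,365,285))):
    H=hsv(f);x0,y0,x1,y1=b;K=H[y0:y1,x0:x1];m=(K[...,0]>6)&(K[...,0]<20)&(K[...,1]>140)
    ys,xs=np.nonzero(m);pts=np.c_[xs+x0,ys+y0].astype(float);hull=cv2.convexHull(pts.astype(np.float32))[:,0]
    (cx,cy),_,_=cv2.fitEllipse(hull);P=onplane(f,hull,22)
    print(n,"amber ell",cx,cy,onplane(f,[[cx,cy]],18),P.min(0).round(),P.max(0).round())
c=S["pixels"][190:310,270:420];cv2.imwrite("pics/s1.png",cv2.resize(c,None,fx=5,fy=5,interpolation=cv2.INTER_CUBIC))
E
```

```text
z 0 front W (array([548.4, -11.6]), np.float64(56.5), 637)
z 8 front W (array([544.6, -11.4]), np.float64(55.3), 637)
z 16 front W (array([540.8, -11.2]), np.float64(54.1), 637)
tray T (array([ 559.8, -326.4]), np.float64(55.4), 130) tray S (array([ 562. , -325.2]), np.float64(55.3), 151)
front S (array([542.7,  -9.5]), np.float64(55.3), 52)
front T0 (array([540.1, -10.6]), np.float64(55.5), 114) tray T0 (array([ 559.7, -326.3]), np.float64(55.3), 131)
W tall dark [17, 9, 53, 47, 613] [514. -38.  18.] [582.  25.  18.] [548.4  -6.5  18. ]
T0 tall dark [7, 6, 21, 18, 222] [511. -48.  18.] [577.  27.  18.] [543.7 -10.4  18. ]
edge [[ 467. -116.    8.]
 [ 502.  114.    8.]] -8.80963877133442
T0 amber ell 323.5472106933594 156.31771850585938 [[645.70561482 -36.08082903  18.        ]] [610. -72.  22.] [674.   0.  22.]
S amber ell 344.32403564453125 269.63494873046875 [[651.82076197 -34.98604332  18.        ]] [643. -70.  22.] [684.  -2.  22.]
```

View pics/s1.png

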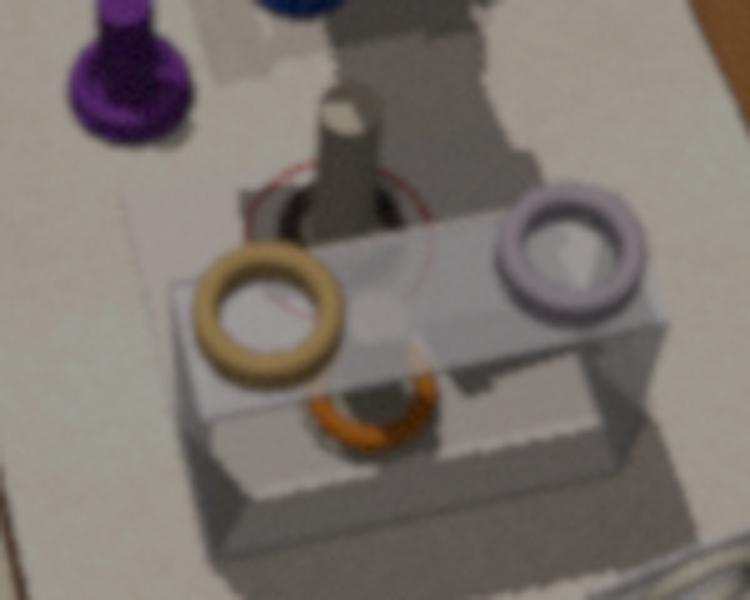

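```bash
cat >> h.py <<'E'
def to(target,n,s=None):
    s=s or state();d=np.array(s["tcp_rot"]).T@(np.array(target)-s["eef_pos"])
    print("total mm",d.round(1),"per row units",(d/500/n).round(4))
E
python3 - <<'E'
from h import *
T=np.load("t1.npy",allow_pickle=True).item();S=grab_frame("scene");W=np.load("w1.npy",allow_pickle=True).item()
print("tall top",tri(T,(317.5,172),S,(339,213)),"front mark",tri(T,(318.2-.8,184.3),W,(330,247)))
T0=dict(T,pixels=cv2.imread("pics/top0.png"))
p=onplane(T0,[[317.5,172]],158);print(p,onplane(S,[[339,213]],158))
to([545,-9,238.8],4)
E
```

```text
tall top (array([549.22575889, -12.09982579, 152.54663426]), np.float64(1.371278294529277)) front mark (array([536.84048202, -11.09856518,  17.22277094]), np.float64(1.5379296694123985))
[[548.06045638 -11.41148363 158.        ]] [[552.22838804 -14.37477593 158.        ]]
total mm [-106.5   15.5   -0. ] per row units [-0.0532  0.0077 -0.    ]
```

Tall top triangulates at about (549,-12,153), consistent with ~158. Going in for the grasp.

Request:
send_rows([
  [[-0.054,0.0074,0],[0,0,0]],
  [[-0.054,0.0074,0],[0,0,0]],
  [[-0.054,0.0074,0],[0,0,0]],
  [[-0.054,0.0074,0],[0,0,0]],
  [[0,0,0.05],[0,0,0]],
  [[0,0,0.05],[0,0,0]],
  [[0,0,0.05],[0,0,0]],
  [[0,0,0.05],[0,0,0]],
  [[0,0,0.045],[0,0,0]],
  [[0,0,0],[0,0,0]],
])

```text
clock: 3.82
eef_pos: [545.2, -9.8, 114.9]
tcp_rot: [[-0.991, 0.135, -0.003], [0.135, 0.991, -0.0], [0.003, -0.001, -1.0]]
force: [-0.2, 0.5, 0.5]
gripper_width: 1.001
```

Request:
send_rows([
  [[0,0,0],[0,0,0]],
  [[0,0,0],[0,0,0]],
  [[0,0,0],[0,0,0]],
  [[0,0,0],[0,0,0]],
  [[0,0,0],[0,0,0]],
], grip=-1, grip_force=25)

```text
clock: 4.45
eef_pos: [546.5, -9.8, 116.4]
tcp_rot: [[-0.991, 0.135, 0.0], [0.135, 0.991, 0.0], [-0.0, 0.0, -1.0]]
force: [0.3, -0.5, -0.9]
gripper_width: 0.455
```

```bash
python3 - <<'E'
from h import *
s=state();print(s["clock"],s["eef_pos"],s["gripper_width"],s["force"])
T=grab_frame("top");cv2.imwrite("pics/t2.png",T["pixels"])
to([425,175,200],1)
E
```

```text
4.45 [546.47088799  -9.78633546 116.37213369] 0.4550175815747104 [ 0.34945384 -0.48415658 -0.93183549]
total mm [145.3 166.8 -83.7] per row units [ 0.2906  0.3336 -0.1674]
```

Request:
send_rows([
  [[0,0,0],[0,0,0]],
  [[0,0,0],[0,0,0]],
  [[0,0,-0.02],[0,0,0]],
  [[0,0,-0.05],[0,0,0]],
  [[0,0,-0.05],[0,0,0]],
  [[0,0,-0.05],[0,0,0]],
  [[0,0,0],[0,0,0]],
])

```text
clock: 5.38
eef_pos: [547.5, -9.7, 202.9]
tcp_rot: [[-0.991, 0.135, 0.004], [0.135, 0.991, 0.001], [-0.003, 0.001, -1.0]]
force: [-0.3, 0.9, -4.4]
gripper_width: 0.399
```

Request:
send_rows([
  [[0.03,0.033,0],[0,0,0]],
  [[0.052,0.06,0],[0,0,0]],
  [[0.052,0.06,0],[0,0,0]],
  [[0.052,0.06,0],[0,0,0]],
  [[0.052,0.06,0],[0,0,0]],
  [[0.052,0.06,0],[0,0,0]],
  [[0,0,0],[0,0,0]],
  [[0,0,0],[0,0,0]],
])

```text
clock: 6.38
eef_pos: [424.9, 174.1, 200.6]
tcp_rot: [[-0.991, 0.135, -0.001], [0.135, 0.991, -0.001], [0.001, -0.001, -1.0]]
force: [-0.5, -0.7, -3.4]
gripper_width: 0.398
```

```bash
python3 - <<'E'
from h import *
s=state();print(s["clock"],s["eef_pos"],s["gripper_width"],s["force"])
T=grab_frame("top");S=grab_frame("scene")
a=np.hstack([T["pixels"][130:290,180:380],S["pixels"][90:250,290:490]]);cv2.imwrite("pics/c3.png",cv2.resize(a,None,fx=2,fy=2))
to([425,175,112],1)
E
```

```text
6.375 [424.9356136  174.11557487 200.5777057 ] 0.3977255832803204 [-0.47433771 -0.74963896 -3.36502853]
total mm [ 0.6  1.4 88.8] per row units [0.0013 0.0028 0.1777]
```

View pics/c3.png

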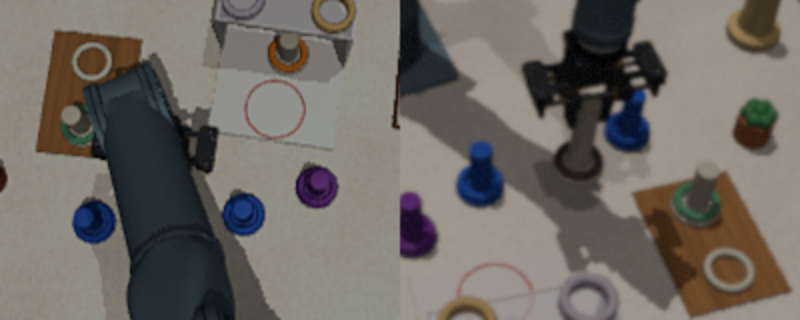

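The tall stand hangs upright (scene crop (578,135)), with the spot below it clear of the blue stands and the jade plate. Lowering.

Request:
send_rows([
  [[0,0,0.05],[0,0,0]],
  [[0,0,0.05],[0,0,0]],
  [[0,0,0.05],[0,0,0]],
  [[0,0,0.02],[0,0,0]],
  [[0,0,0.01],[0,0,0]],
  [[0,0,0.004],[0,0,0]],
  [[0,0,0],[0,0,0]],
])

```text
clock: 7.35
eef_pos: [425.6, 174.9, 109.7]
tcp_rot: [[-0.991, 0.135, 0.001], [0.135, 0.991, 0.0], [-0.001, 0.001, -1.0]]
force: [0.2, -0.1, -2.9]
gripper_width: 0.403
```

```bash
python3 - <<'E'
from h import *
s=state();print(s["clock"],s["eef_pos"],s["gripper_width"],s["force"])
E
```

```text
7.35 [425.61033341 174.85032773 109.69052846] 0.40321949884782954 [ 0.24821232 -0.07434894 -2.9315201 ]
```

Request:
send_rows([
  [[0,0,0.003],[0,0,0]],
  [[0,0,0.003],[0,0,0]],
  [[0,0,0],[0,0,0]],
])

```text
clock: 7.72
eef_pos: [425.5, 174.8, 108.0]
tcp_rot: [[-0.991, 0.135, 0.0], [0.135, 0.991, 0.001], [-0.0, 0.001, -1.0]]
force: [-6.8, -2.8, 20.6]
gripper_width: 0.403
```

Request:
send_rows([
  [[0,0,-0.003],[0,0,0]],
  [[0,0,0],[0,0,0]],
  [[0,0,0],[0,0,0]],
  [[0,0,0],[0,0,0]],
  [[0,0,0],[0,0,0]],
  [[0,0,-0.05],[0,0,0]],
  [[0,0,-0.08],[0,0,0]],
  [[0,0,-0.08],[0,0,0]],
  [[0,0,-0.06],[0,0,0]],
  [[0,0,0],[0,0,0]],
], grip=1)

```text
clock: 8.98
eef_pos: [426.5, 175.3, 244.6]
tcp_rot: [[-0.991, 0.135, 0.004], [0.135, 0.991, 0.002], [-0.003, 0.003, -1.0]]
force: [0.1, 0.7, -1.3]
gripper_width: 1.0
```

```bash
python3 - <<'E'
from h import *
s=state();print(s["clock"],s["eef_pos"],s["gripper_width"],s["force"],s["joints"])
to([480,-20,240],5)
E
```

```text
8.975 [426.47201113 175.33379999 244.61720444] 1.0001686534824854 [ 0.07571346  0.72991654 -1.30554862] [-41.6333877   11.62872364  15.64524727 116.25985399  -3.97736523
  52.33988918  58.36762235]
total mm [ -79.4 -186.3    4.3] per row units [-0.0318 -0.0745  0.0017]
```

Request:
send_rows([
  [[-0.054,-0.068,-0.002],[0,0,0]],
  [[-0.054,-0.068,-0.002],[0,0,0]],
  [[-0.054,-0.068,-0.002],[0,0,0]],
  [[-0.054,-0.068,-0.002],[0,0,0]],
  [[-0.054,-0.068,-0.002],[0,0,0]],
  [[-0.054,-0.068,-0.002],[0,0,0]],
  [[0,0,0],[-0.7,-0.7,0]],
  [[0,0,0],[-0.7,-0.7,0]],
  [[0,0,0],[-0.7,-0.7,0]],
  [[0,0,0],[-0.7,-0.7,0]],
  [[0,0,0],[0,0,0]],
])

```text
clock: 10.35
eef_pos: [556.6, -50.3, 247.3]
tcp_rot: [[-0.97, 0.117, 0.215], [0.154, 0.974, 0.165], [-0.19, 0.193, -0.963]]
force: [-1.1, -0.2, 0.6]
gripper_width: 1.001
```

```bash
python3 - <<'E'
from h import *
s=state();print(s["clock"],s["eef_pos"],np.array(s["joints"]).round(1))
E
```

```text
10.35 [556.63279472 -50.33452634 247.28715713] [ -8.3  16.4  18.2 112.  -23.9  43.8 107. ]
```

Request:
send_rows([
  [[-0.02,0,0],[1,0,0]],
  [[-0.02,0,0],[1,0,0]],
  [[-0.02,0,0],[1,0,0]],
  [[-0.02,0,0],[1,0,0]],
  [[0,0,0],[1,0,0]],
  [[0,0,0],[1,0,0]],
  [[0,0,0],[1,0,0]],
  [[0,0,0],[1,0,0]],
  [[0,0,0],[1,0,0]],
  [[0,0,0],[1,0,0]],
  [[0,0,0],[0,0,0]],
])

```text
clock: 11.72
eef_pos: [597.5, -52.9, 255.3]
tcp_rot: [[-0.97, 0.223, 0.094], [0.147, 0.853, -0.501], [-0.192, -0.472, -0.86]]
force: [0.3, 0.1, 0.4]
gripper_width: 1.002
```

```bash
python3 - <<'E'
from h import *
s=state();print(s["clock"],s["eef_pos"],np.array(s["joints"]).round(1))
E
```

```text
11.725 [597.5177219  -52.88030528 255.33979824] [-42.1  29.2  36.  102.7  17.4  53.8  58.3]
```

Request:
send_rows([
  [[0,0,0],[0,-1,0]],
  [[0,0,0],[0,-1,0]],
  [[0,0,0],[0,-1,0]],
  [[0,0,0],[0,-1,0]],
  [[0,0,0],[0,-1,0]],
  [[0,0,0],[0,-1,0]],
  [[0,0,0],[0,-1,0]],
  [[0,0,0],[0,-1,0]],
  [[0,0,0],[0,-1,0]],
  [[0,0,0],[0,0,0]],
])

```text
clock: 12.98
eef_pos: [595.5, -58.3, 256.8]
tcp_rot: [[-0.756, 0.231, 0.613], [-0.153, 0.848, -0.508], [-0.637, -0.477, -0.606]]
force: [0.8, -0.1, -0.7]
gripper_width: 1.001
```

```bash
python3 - <<'E'
from h import *
s=state();print(s["clock"],s["eef_pos"],np.array(s["joints"]).round(1))
E
```

```text
12.975 [595.53351253 -58.34248417 256.80781612] [-72.6  35.6  66.4 130.4  77.4  11.6  -7. ]
```

```bash
cat >> h.py <<'E'
from scipy.spatial.transform import Rotation as Ro
def Rt(tilt,yaw):
    t,y=np.radians([tilt,yaw]);h=np.array([np.cos(y),np.sin(y),0])
    z=np.sin(t)*h-np.cos(t)*np.array([0,0,1]);yy=np.array([-np.sin(y),np.cos(y),0])
    return np.c_[np.cross(yy,z),yy,z]
def turn(R,s=None):
    s=s or state();v=Ro.from_matrix(np.array(s["tcp_rot"]).T@R).as_rotvec(degrees=True)
    print("turn deg",v.round(1),"units total",(v/4).round(2))
E
python3 - <<'E'
from h import *
for t in(45,50,55,60):
  for y in (-8,):print(t,y);turn(Rt(t,y))
E
```

```text
45 -8
turn deg [-25.   -0.4  15.4] units total [-6.24 -0.1   3.86]
50 -8
turn deg [-24.3  -5.3  16.5] units total [-6.07 -1.32  4.13]
55 -8
turn deg [-23.5 -10.2  17.6] units total [-5.89 -2.54  4.39]
60 -8
turn deg [-22.8 -15.1  18.6] units total [-5.7  -3.77  4.65]
```

Request:
send_rows([
  [[0,0,0],[-0.65,-0.28,0.49]],
  [[0,0,0],[-0.65,-0.28,0.49]],
  [[0,0,0],[-0.65,-0.28,0.49]],
  [[0,0,0],[-0.65,-0.28,0.49]],
  [[0,0,0],[-0.65,-0.28,0.49]],
  [[0,0,0],[-0.65,-0.28,0.49]],
  [[0,0,0],[-0.65,-0.28,0.49]],
  [[0,0,0],[-0.65,-0.28,0.49]],
  [[0,0,0],[-0.65,-0.28,0.49]],
  [[0,0,0],[0,0,0]],
  [[0,0,0],[0,0,0]],
])

```text
clock: 14.35
eef_pos: [595.6, -60.7, 250.6]
tcp_rot: [[-0.603, 0.164, 0.78], [0.043, 0.984, -0.174], [-0.796, -0.072, -0.6]]
force: [0.1, -0.2, -0.6]
gripper_width: 1.002
```

```bash
python3 - <<'E'
from h import *
s=state();print(s["clock"],s["eef_pos"],np.array(s["joints"]).round(1))
turn(Rt(55,-8))
E
```

```text
14.35 [595.62283273 -60.69061241 250.61542702] [ -6.   13.9  -0.9 137.2 143.9  27.2 -63.8]
turn deg [-3.6 -2.1  2.5] units total [-0.9  -0.52  0.61]
```

```bash
python3 - <<'E'
from h import *
to([607,-30,120],8)
E
```

```text
total mm [98.5 41.4 82. ] per row units [0.0246 0.0104 0.0205]
```

Request:
send_rows([
  [[0.0246,0.0104,0.0205],[-0.1,-0.05,0.08]],
  [[0.0246,0.0104,0.0205],[-0.1,-0.05,0.08]],
  [[0.0246,0.0104,0.0205],[-0.1,-0.05,0.08]],
  [[0.0246,0.0104,0.0205],[-0.1,-0.05,0.08]],
  [[0.0246,0.0104,0.0205],[-0.1,-0.05,0.08]],
  [[0.0246,0.0104,0.0205],[-0.1,-0.05,0.08]],
  [[0.0246,0.0104,0.0205],[-0.1,-0.05,0.08]],
  [[0.0246,0.0104,0.0205],[-0.1,-0.05,0.08]],
  [[0,0,0],[0,0,0]],
  [[0,0,0],[0,0,0]],
])

```text
clock: 15.6
eef_pos: [608.7, -24.1, 120.7]
tcp_rot: [[-0.575, 0.142, 0.806], [0.08, 0.99, -0.118], [-0.814, -0.004, -0.581]]
force: [-0.0, 0.4, 1.0]
gripper_width: 1.001
```

```bash
python3 - <<'E'
from h import *
s=state();print(s["clock"],s["eef_pos"],np.array(s["joints"]).round(1))
turn(Rt(55,-8));to([607,-30,80],5)
f=grab_frame("wrist");print("cam",-f["R"].T@f["t"]);cv2.imwrite("pics/w4.png",f["pixels"]);np.save("w4.npy",f,allow_pickle=True)
S=grab_frame("scene");np.save("s4.npy",S,allow_pickle=True)
E
```

```text
15.6 [608.74345536 -24.14202203 120.73018391] [ 18.2  40.3 -32.1 136.6 150.4  55.3 -63.4]
turn deg [-0.3 -0.5  0.1] units total [-0.07 -0.12  0.02]
total mm [33.7 -5.9 22.9] per row units [ 0.0135 -0.0024  0.0092]
cam [450.04729411  -2.03303721 144.38159617]
```

View pics/w4.png

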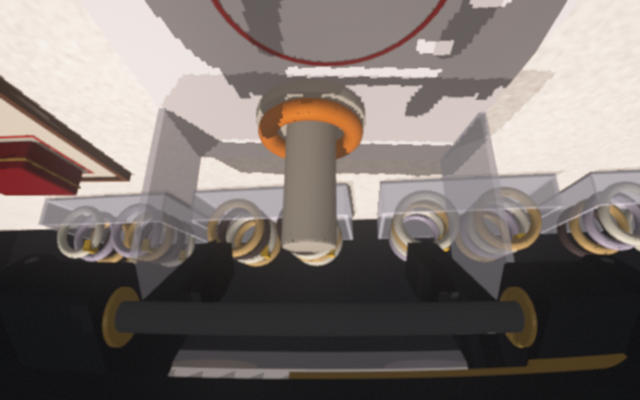

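Wrist view (upside down): amber bangle centre (311,125), column from (311,125) to its top at (309,245), between open fingers (228 and 412); the stand is upright. Computing lateral offset.

```bash
python3 - <<'E'
from h import *
W=np.load("w4.npy",allow_pickle=True).item();S=np.load("s4.npy",allow_pickle=True).item()
g=W["pixels"].astype(int)
H=hsv(W);m=(H[...,0]>6)&(H[...,0]<20)&(H[...,1]>140);m[:85]=0;m[165:]=0
ys,xs=np.nonzero(m[:,250:375]);print("orange box",xs.min()+250,xs.max()+250,ys.min(),ys.max())
# column edges by gradient along rows
for r in(175,200,225):
    row=cv2.GaussianBlur(W["pixels"],(3,3),0)[r].astype(int);d=np.abs(np.diff(row,axis=0)).sum(1)
    L=270+np.argmax(d[270:300]);R=320+np.argmax(d[320:350]);c,dr=rays(W,[[L,r],[R,r]])
    u=[c+q*((647-c[0])/q[0]) for q in dr];print(r,L,R,np.array(u).round(1).tolist())
# vertical plane through camera and column axis
c,d=rays(W,[[311,125],[310,200]]);print("cam",c,"dirs",(d/d[:,:1]).round(4))
print("bangle centre on z=20",onplane(W,[[(xs.min()+xs.max())/2+250,125]],20))
print("top disc on z=108",onplane(W,[[309,246]],108))
T0=np.load("t1.npy",allow_pickle=True).item();T0=dict(T0,pixels=cv2.imread("pics/top0.png"))
print("tri bangle",tri(T0,(323.5,156.3),W,(311,122)),tri(S,(344.3,269.6),W,(311,122)))
# amber top in T0 ~ (324,147)
print("amber top tri",tri(T0,(324,149.8),W,(309,246)))
E
```

```text
orange box 259 361 99 157
175 283 335 [[647.0, -56.0, 56.8], [647.0, -19.9, 59.0]]
200 282 335 [[647.0, -55.9, 75.1], [647.0, -20.2, 76.8]]
225 281 349 [[647.0, -55.9, 92.4], [647.0, -11.5, 93.9]]
cam [450.04729411  -2.03303721 144.38159617] dirs [[ 1.     -0.1765 -0.6386]
 [ 1.     -0.1765 -0.3473]]
bangle centre on z=20 [[644.71921891 -37.11037049  20.        ]]
top disc on z=108 [[640.55255698 -35.92702992 108.        ]]
tri bangle (array([646.07729066, -36.2857938 ,  16.74221284]), np.float64(0.7243433536380292)) (array([649.92054756, -35.74675363,  14.63535577]), np.float64(3.1572893401091116))
amber top tri (array([643.24891379, -36.11700984, 107.50424512]), np.float64(0.5708466810923))
```

```bash
python3 - <<'E'
from h import *
to([616,-33,72],6)
R=np.array(state()["tcp_rot"]);print((R.T@(np.array([661,-39.2,69])-[616,-33,72])/500/5).round(4))
E
```

```text
total mm [35.4 -7.1 35.3] per row units [ 0.0118 -0.0024  0.0118]
[-0.0096  0.0001  0.0155]
```

Request:
send_rows([
  [[0.0118,-0.0024,0.0118],[0,0,0]],
  [[0.0118,-0.0024,0.0118],[0,0,0]],
  [[0.0118,-0.0024,0.0118],[0,0,0]],
  [[0.0118,-0.0024,0.0118],[0,0,0]],
  [[0.0118,-0.0024,0.0118],[0,0,0]],
  [[0.0118,-0.0024,0.0118],[0,0,0]],
  [[0,0,0],[0,0,0]],
  [[0,0,0],[0,0,0]],
])

```text
clock: 16.7
eef_pos: [615.7, -33.1, 71.4]
tcp_rot: [[-0.574, 0.144, 0.806], [0.083, 0.99, -0.118], [-0.814, -0.001, -0.58]]
force: [-0.5, -1.0, -0.3]
gripper_width: 1.003
```

```bash
python3 - <<'E'
from h import *
s=state();print(s["clock"],s["eef_pos"],np.array(s["joints"]).round(1),s["force"])
turn(Rt(55,-8));to([661,-39.2,69],5)
S=grab_frame("scene");c=S["pixels"][110:320,230:440];cv2.imwrite("pics/s5.png",cv2.resize(c,None,fx=2.5,fy=2.5))
E
```

```text
16.7 [615.71089941 -33.12103266  71.36252483] [ 18.7  48.6 -30.2 134.7 155.7  60.5 -64.5] [-0.48624063 -0.95396695 -0.25617701]
turn deg [-0.3 -0.5 -0.1] units total [-0.07 -0.12 -0.03]
total mm [-24.6   0.5  38.6] per row units [-0.0098  0.0002  0.0154]
```

View pics/s5.png

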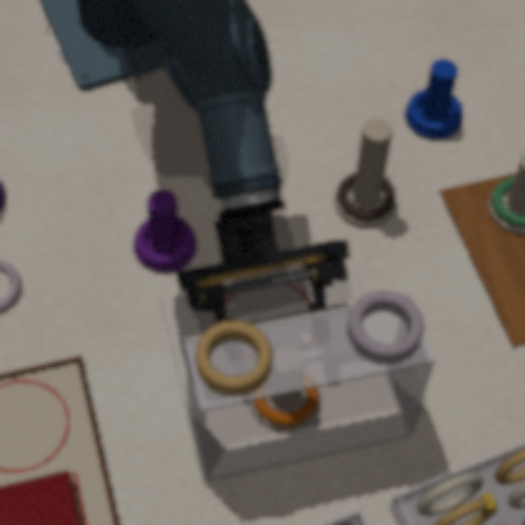

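The scene crop shows the tall stand upright at (370,190), the gripper in front of the shelf, and amber at (287,400) untouched. Advance and grip.

Request:
send_rows([
  [[-0.0098,0.0002,0.0154],[0,0,0]],
  [[-0.0098,0.0002,0.0154],[0,0,0]],
  [[-0.0098,0.0002,0.0154],[0,0,0]],
  [[-0.0098,0.0002,0.0154],[0,0,0]],
  [[-0.0098,0.0002,0.0154],[0,0,0]],
  [[0,0,0],[0,0,0]],
  [[0,0,0],[0,0,0]],
])

```text
clock: 17.62
eef_pos: [660.6, -39.2, 68.7]
tcp_rot: [[-0.575, 0.144, 0.805], [0.083, 0.99, -0.118], [-0.814, -0.001, -0.581]]
force: [0.3, 0.6, 0.4]
gripper_width: 1.002
```

Request:
send_rows([
  [[0,0,0],[0,0,0]],
  [[0,0,0],[0,0,0]],
  [[0,0,0],[0,0,0]],
  [[0,0,0],[0,0,0]],
  [[0,0,0],[0,0,0]],
  [[0,0,0],[0,0,0]],
  [[0,0,0],[0,0,0]],
], grip=-1, grip_force=30)

```text
clock: 18.5
eef_pos: [660.9, -39.1, 68.9]
tcp_rot: [[-0.574, 0.144, 0.806], [0.083, 0.99, -0.118], [-0.814, -0.001, -0.58]]
force: [-0.0, -0.2, -1.2]
gripper_width: 0.395
```

```bash
python3 - <<'E'
from h import *
s=state();print(s["clock"],s["eef_pos"],np.array(s["joints"]).round(1),s["force"],s["gripper_width"])
p=s["eef_pos"];to(p+[0,0,15],2);to(p+[0,0,10]);to(p+[-100*.99,13.9,0],1)if 0 else None
R=np.array(s["tcp_rot"]);print("back100",(R.T@[-99,13.9,0]/500).round(4),"up10",(R.T@[0,0,10]/500).round(4))
E
```

```text
18.5 [660.9105207  -39.13498202  68.9322987 ] [ 18.8  49.  -29.1 128.8 155.6  55.1 -62.5] [-0.03110934 -0.18209095 -1.17627928] 0.39490318214611425
total mm [-12.2  -0.   -8.7] per row units [-0.0122 -0.     -0.0087]Traceback (most recent call last):
  File "<stdin>", line 3, in <module>
TypeError: to() missing 1 required positional argument: 'n'
```

Request:
send_rows([
  [[-0.008,0,-0.006],[0,0,0]],
  [[-0.0125,0,-0.0085],[0,0,0]],
  [[-0.0125,0,-0.0085],[0,0,0]],
  [[0.012,0,-0.016],[0,0,0]],
  [[0.018,0,-0.025],[0,0,0]],
  [[0.018,0,-0.025],[0,0,0]],
  [[0.016,0,-0.022],[0,0,0]],
  [[0,0,0],[0,0,0]],
  [[0,0,0],[0,0,0]],
])

```text
clock: 19.62
eef_pos: [607.7, -31.5, 88.6]
tcp_rot: [[-0.574, 0.144, 0.806], [0.083, 0.99, -0.118], [-0.815, -0.001, -0.58]]
force: [0.4, -0.5, -2.9]
gripper_width: 0.399
```

```bash
python3 - <<'E'
from h import *
s=state();print(s["clock"],s["eef_pos"],np.array(s["joints"]).round(1),s["force"],s["gripper_width"])
to([608,-180,130],5)
E
```

```text
19.625 [607.65989357 -31.49593868  88.60157726] [ 19.1  45.8 -31.3 136.2 154.1  59.5 -64.3] [ 0.38673999 -0.48573215 -2.8805    ] 0.3986964302178441
total mm [ -46.2 -146.9   -6.2] per row units [-0.0185 -0.0588 -0.0025]
```

Request:
send_rows([
  [[-0.0055,-0.04,-0.0042],[0.41,0,0.29]],
  [[-0.0055,-0.05,-0.0042],[0.41,0,0.29]],
  [[-0.0055,-0.05,-0.0042],[0.41,0,0.29]],
  [[-0.0055,-0.05,-0.0042],[0.41,0,0.29]],
  [[-0.0055,-0.05,-0.0042],[0.41,0,0.29]],
  [[-0.0055,-0.05,-0.0042],[0.41,0,0.29]],
  [[0,0,0],[0,0,0]],
])

```text
clock: 20.5
eef_pos: [571.2, -177.0, 108.7]
tcp_rot: [[-0.543, 0.357, 0.76], [0.207, 0.934, -0.291], [-0.814, -0.001, -0.581]]
force: [-0.7, 0.3, -2.6]
gripper_width: 0.394
```

```bash
python3 - <<'E'
from h import *
s=state();print(s["clock"],s["eef_pos"],np.array(s["joints"]).round(1),s["force"],s["gripper_width"])
# final: amber axis at tray mark, tray mark mean
m=np.array([560.5,-326,6])
for yaw in(-20,-26,-30):
    R=Rt(55,yaw);tcp=m+[0,0,72]+19*R[:,2]; print(yaw,tcp.round(1));turn(R);to(tcp+[0,0,30],6)
E
```

```text
20.5 [ 571.23505341 -176.97572657  108.70738059] [ 53.8  53.6 -54.7 137.2 149.4  64.2 -42.8] [-0.66419973  0.3289732  -2.62520203] 0.3943611283948808
-20 [ 575.1 -331.3   67.1]
turn deg [-0.8 -0.5 -0.5] units total [-0.19 -0.13 -0.12]
total mm [ -24.6 -142.8   54.6] per row units [-0.0082 -0.0476  0.0182]
-26 [ 574.5 -332.8   67.1]
turn deg [ 4.1 -0.5  3. ] units total [ 1.03 -0.13  0.74]
total mm [ -24.6 -144.4   54.6] per row units [-0.0082 -0.0481  0.0182]
-30 [ 574.  -333.8   67.1]
turn deg [ 7.4 -0.5  5.3] units total [ 1.85 -0.13  1.32]
total mm [ -24.5 -145.5   54.5] per row units [-0.0082 -0.0485  0.0182]
```

Request:
send_rows([
  [[-0.0082,-0.0481,0.017],[0.17,-0.02,0.12]],
  [[-0.0082,-0.0481,0.017],[0.17,-0.02,0.12]],
  [[-0.0082,-0.0481,0.017],[0.17,-0.02,0.12]],
  [[-0.0082,-0.0481,0.017],[0.17,-0.02,0.12]],
  [[-0.0082,-0.0481,0.017],[0.17,-0.02,0.12]],
  [[-0.0082,-0.0481,0.017],[0.17,-0.02,0.12]],
  [[0,0,0],[0,0,0]],
  [[0,0,0],[0,0,0]],
])

```text
clock: 21.5
eef_pos: [569.8, -325.1, 100.5]
tcp_rot: [[-0.52, 0.426, 0.741], [0.243, 0.905, -0.35], [-0.819, -0.002, -0.573]]
force: [-0.1, 0.1, -2.4]
gripper_width: 0.4
```

```bash
python3 - <<'E'
from h import *
s=state();print(s["clock"],s["eef_pos"],np.array(s["joints"]).round(1),s["force"],s["gripper_width"])
R=np.array(s["tcp_rot"]);m=np.array([560.5,-326,6])
print("amber axis now",s["eef_pos"]-19*R[:,2]);turn(Rt(55,-26))
to(m+[0,0,72]+19*R[:,2],4)
f=grab_frame("wrist");cv2.imwrite("pics/w6.png",f["pixels"]);np.save("w6.npy",f,allow_pickle=True)
for z in(6,):print("tray W",circ(onplane(f,red(f,(150,0,500,200)),z)))
E
```

```text
21.5 [ 569.83221754 -325.14119229  100.49575559] [ 67.9  53.3 -49.5 129.8 159.9  49.9 -41.2] [-0.0831161   0.07300833 -2.36308407] 0.39966988199996467
amber axis now [ 555.75582219 -318.49565705  111.39033936]
turn deg [0.6 0.  0.6] units total [0.15 0.   0.14]
total mm [23.1 -4.7 25.3] per row units [ 0.0115 -0.0024  0.0126]
tray W (array([ 622.6, -351.7]), np.float64(115.0), 1728)
```

View pics/w6.png

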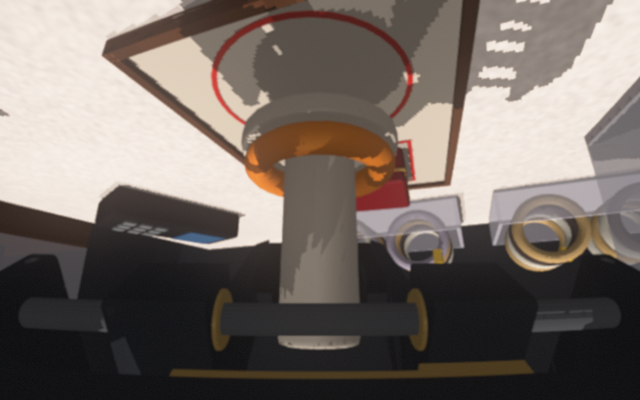

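Wrist view: amber held square between fingers, base at (320,130), red circle behind it with rim top (315,12), sides (213,75)/(412,80).

```bash
python3 - <<'E'
from h import *
f=np.load("w6.npy",allow_pickle=True).item()
p=onplane(f,red(f,(205,8,420,105)),6);c=np.array([560.5,-326])
for _ in range(3):
    q=p[abs(np.hypot(*(p[:,:2]-c).T)-55.3)<9];r=circ(q);c=r[0]
print(r)
# column tilt check: base and top centres seen
g=f["pixels"];R=np.array(f["R"])
up=R@[0,0,1];C,_=rays(f,[[320,200]])
from rig import state
s=state();a=s["eef_pos"]-19*np.array(s["tcp_rot"])[:,2]
K=np.array([[f["fx"],0,f["cx"]],[0,f["fy"],f["cy"]],[0,0,1]])
for z in(-76,-40,0,27):
    x=cv2.projectPoints((a+[0,0,z])[None],cv2.Rodrigues(R)[0],f["t"],K,np.array(f["distortion"]))[0].ravel();print(z,x.round(1))
S=grab_frame("scene");cv2.imwrite("pics/s7.png",cv2.resize(S["pixels"][200:360,170:300],None,fx=4,fy=4))
E
```

```text
(array([ 563.7, -327.2]), np.float64(55.2), 2394)
-76 [320.5 128.4]
-40 [320.5 193.8]
0 [320.6 278.7]
27 [320.6 343.7]
```

Request:
send_rows([
  [[0.0084,-0.0018,0.0103],[0,0,0]],
  [[0.0084,-0.0018,0.0103],[0,0,0]],
  [[0.0084,-0.0018,0.0103],[0,0,0]],
  [[0.0084,-0.0018,0.0103],[0,0,0]],
  [[0.0084,-0.0018,0.0103],[0,0,0]],
  [[0,0,0],[0,0,0]],
  [[0,0,0],[0,0,0]],
])

```text
clock: 22.48
eef_pos: [575.7, -334.5, 68.5]
tcp_rot: [[-0.519, 0.428, 0.74], [0.244, 0.904, -0.351], [-0.819, -0.002, -0.573]]
force: [-1.0, 1.1, -2.6]
gripper_width: 0.397
```

Request:
send_rows([
  [[0.0016,0,0.0011],[0,0,0]],
  [[0,0,0],[0,0,0]],
  [[0,0,0],[0,0,0]],
])

```text
clock: 22.85
eef_pos: [575.7, -334.7, 67.6]
tcp_rot: [[-0.519, 0.428, 0.74], [0.244, 0.904, -0.352], [-0.82, -0.002, -0.573]]
force: [0.7, 0.4, -1.9]
gripper_width: 0.394
```

Request:
send_rows([
  [[0.0016,0,0.0011],[0,0,0]],
  [[0,0,0],[0,0,0]],
])

```text
clock: 23.1
eef_pos: [576.2, -334.9, 67.1]
tcp_rot: [[-0.518, 0.428, 0.741], [0.243, 0.904, -0.352], [-0.82, -0.002, -0.572]]
force: [1.1, -0.5, 1.0]
gripper_width: 0.395
```

Request:
send_rows([
  [[0,0,0],[0,0,0]],
  [[0,0,0],[0,0,0]],
  [[0,0,0],[0,0,0]],
  [[0,0,0],[0,0,0]],
  [[0,0,0],[0,0,0]],
  [[0,0,-0.015],[0,0,0]],
  [[0,0,-0.03],[0,0,0]],
  [[0,0,-0.03],[0,0,0]],
  [[0,0,-0.03],[0,0,0]],
  [[0,0,0],[0,0,0]],
], grip=1)

```text
clock: 24.35
eef_pos: [535.9, -315.8, 97.2]
tcp_rot: [[-0.519, 0.427, 0.74], [0.243, 0.904, -0.351], [-0.819, -0.002, -0.573]]
force: [0.3, 0.3, 0.1]
gripper_width: 0.999
```

```bash
python3 - <<'E'
from h import *
s=state();print(s["clock"],s["eef_pos"],np.array(s["joints"]).round(1),s["force"],s["gripper_width"])
S=grab_frame("scene");W=grab_frame("wrist");cv2.imwrite("pics/w8.png",W["pixels"])
a=np.hstack([cv2.resize(S["pixels"][200:350,170:320],(400,400)),cv2.resize(W["pixels"],(640,400))[:,120:520]]);cv2.imwrite("pics/c8.png",a)
H=hsv(W);m=(H[...,0]>6)&(H[...,0]<20)&(H[...,1]>160)
b=max(blobs(m),key=lambda a:a[0][4]);print(b[:2])
to([575,-310,265],5)
E
```

```text
24.35 [ 535.94153533 -315.80970339   97.19987657] [ 70.2  53.6 -49.8 134.1 162.2  53.  -42.2] [0.32988576 0.30676488 0.06089402] 0.9993717640607052
([265, 119, 112, 60, 3197], [322.0, 142.7])
total mm [-156.    21.9  -70.4] per row units [-0.0624  0.0087 -0.0281]
```

View pics/c8.png

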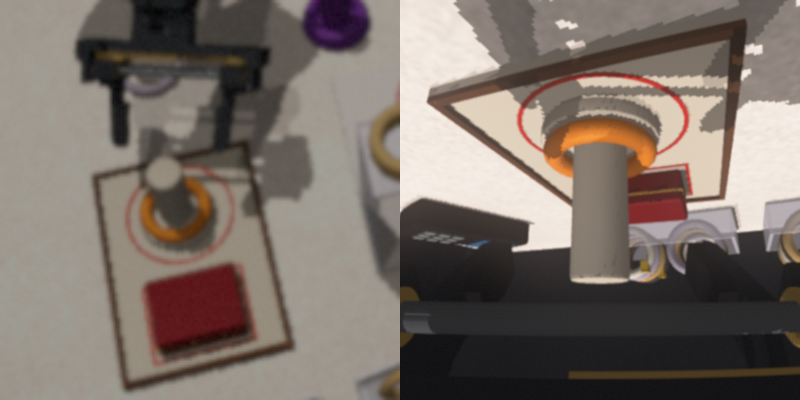

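Amber stands upright inside the tray circle (scene crop (175,210); wrist crop bangle (600,145), circle all round it), fingers clear. Now retreat and reverse the wrist configuration.

Request:
send_rows([
  [[-0.057,0,-0.04],[0,0,0]],
  [[-0.057,0,-0.04],[0,0,0]],
  [[-0.066,0.0146,-0.0196],[0,0,0]],
  [[-0.066,0.0146,-0.0196],[0,0,0]],
  [[-0.066,0.0146,-0.0196],[0,0,0]],
  [[0,0,0],[0,0,0]],
])

```text
clock: 25.2
eef_pos: [578.0, -310.2, 267.8]
tcp_rot: [[-0.515, 0.427, 0.743], [0.24, 0.904, -0.353], [-0.823, -0.004, -0.568]]
force: [1.1, -0.7, -0.5]
gripper_width: 0.998
```

Request:
send_rows([
  [[0,0,0],[0.65,0.28,-0.49]],
  [[0,0,0],[0.65,0.28,-0.49]],
  [[0,0,0],[0.65,0.28,-0.49]],
  [[0,0,0],[0.65,0.28,-0.49]],
  [[0,0,0],[0.65,0.28,-0.49]],
  [[0,0,0],[0.65,0.28,-0.49]],
  [[0,0,0],[0.65,0.28,-0.49]],
  [[0,0,0],[0.65,0.28,-0.49]],
  [[0,0,0],[0.65,0.28,-0.49]],
  [[0,0,0],[0.65,0.28,-0.49]],
  [[0,0,0],[0,0,0]],
  [[0,0,0],[0,0,0]],
])

```text
clock: 26.7
eef_pos: [575.2, -310.4, 263.2]
tcp_rot: [[-0.791, 0.463, 0.399], [0.065, 0.713, -0.698], [-0.608, -0.527, -0.594]]
force: [-0.0, 0.3, -0.7]
gripper_width: 1.004
```

```bash
python3 - <<'E'
from h import *
s=state();print(s["clock"],s["eef_pos"],np.array(s["joints"]).round(1),s["force"],s["gripper_width"])
E
```

```text
26.7 [ 575.15073233 -310.35122571  263.16231524] [ 37.4  26.8 -39.5 120.4  96.3  56.9   1.6] [-0.02464123  0.28213076 -0.74475485] 1.0039930938522934
```

Orbiting well (j5 96). Continue: tilt back.

Request:
send_rows([
  [[0,0,0],[0,1,0]],
  [[0,0,0],[0,1,0]],
  [[0,0,0],[0,1,0]],
  [[0,0,0],[0,1,0]],
  [[0,0,0],[0,1,0]],
  [[0,0,0],[0,1,0]],
  [[0,0,0],[0,1,0]],
  [[0,0,0],[0,1,0]],
  [[0,0,0],[0,0,0]],
])

```text
clock: 27.82
eef_pos: [575.8, -311.3, 263.9]
tcp_rot: [[-0.881, 0.466, -0.08], [0.427, 0.711, -0.558], [-0.203, -0.526, -0.826]]
force: [-0.4, 0.3, -0.6]
gripper_width: 0.997
```

```bash
python3 - <<'E'
from h import *
s=state();print(s["clock"],s["eef_pos"],np.array(s["joints"]).round(1),s["force"])
for y in (-30,-15,0):turn(Rt(0,y))
to([500,-150,260],4)
E
```

```text
27.825 [ 575.76607751 -311.31001886  263.85373497] [ 36.   35.4 -40.7  93.5  58.6  76.6  36.2] [-0.42351564  0.26739652 -0.57854375]
turn deg [-32.   12.6   0.7] units total [-7.99  3.14  0.18]
turn deg [-33.4   8.3 -13.8] units total [-8.35  2.07 -3.46]
turn deg [-34.5   3.9 -28.4] units total [-8.62  0.97 -7.09]
total mm [136.4  81.5 -80.8] per row units [ 0.0682  0.0408 -0.0404]
```

Request:
send_rows([
  [[0,0,0],[-0.93,0.23,-0.385]],
  [[0,0,0],[-0.93,0.23,-0.385]],
  [[0,0,0],[-0.93,0.23,-0.385]],
  [[0,0,0],[-0.93,0.23,-0.385]],
  [[0,0,0],[-0.93,0.23,-0.385]],
  [[0,0,0],[-0.93,0.23,-0.385]],
  [[0,0,0],[-0.93,0.23,-0.385]],
  [[0,0,0],[-0.93,0.23,-0.385]],
  [[0,0,0],[-0.93,0.23,-0.385]],
  [[0,0,0],[0,0,0]],
])

```text
clock: 29.08
eef_pos: [574.5, -312.0, 263.3]
tcp_rot: [[-0.966, 0.26, -0.001], [0.26, 0.966, -0.0], [0.001, -0.001, -1.0]]
force: [0.2, -0.0, -0.1]
gripper_width: 0.996
```

```bash
python3 - <<'E'
from h import *
s=state();print(s["clock"],s["eef_pos"],np.array(s["joints"]).round(1),s["force"])
turn(Rt(0,-8));to([490,-60,260],6);print((np.array(s["tcp_rot"]).T@(np.array([426,175,250])-[490,-60,260])/500/5).round(4))
E
```

```text
29.075 [ 574.52157542 -312.00167689  263.29479955] [ 58.5  40.7 -55.1  83.7  34.   73.3  75.1] [ 0.19783908 -0.02737378 -0.11309202]
turn deg [-0.  -0.1 -7.1] units total [-0.01 -0.02 -1.76]
total mm [147.1 221.4   3.3] per row units [0.049  0.0738 0.0011]
[0.0491 0.0841 0.004 ]
```

Request:
send_rows([
  [[0.049,0.0738,0.001],[0,0,0]],
  [[0.049,0.0738,0.001],[0,0,0]],
  [[0.049,0.0738,0.001],[0,0,0]],
  [[0.049,0.0738,0.001],[0,0,0]],
  [[0.049,0.0738,0.001],[0,0,0]],
  [[0.049,0.0738,0.001],[0,0,0]],
  [[0,0,0],[0,0,0]],
])

```text
clock: 29.95
eef_pos: [488.7, -54.8, 261.7]
tcp_rot: [[-0.968, 0.25, 0.0], [0.25, 0.968, -0.002], [-0.0, -0.002, -1.0]]
force: [1.2, -0.3, -0.7]
gripper_width: 0.998
```

Request:
send_rows([
  [[0.0491,0.0841,0.004],[0,0,0]],
  [[0.0491,0.0841,0.004],[0,0,0]],
  [[0.0491,0.0841,0.004],[0,0,0]],
  [[0.0491,0.0841,0.004],[0,0,0]],
  [[0.0491,0.0841,0.004],[0,0,0]],
  [[0,0,0],[0,0,0]],
  [[0,0,0],[0,0,0]],
])

```text
clock: 30.82
eef_pos: [425.9, 175.2, 251.5]
tcp_rot: [[-0.966, 0.257, -0.0], [0.257, 0.966, -0.0], [-0.0, -0.0, -1.0]]
force: [0.1, 0.0, 0.3]
gripper_width: 0.995
```

```bash
python3 - <<'E'
from h import *
s=state();print(s["clock"],s["eef_pos"],np.array(s["joints"]).round(1),s["force"])
turn(Rt(0,-15));to([425.5,174.8,108.5],5)
f=grab_frame("wrist");np.save("w9.npy",f,allow_pickle=True);cv2.imwrite("pics/w9.png",f["pixels"])
E
```

```text
30.825 [425.86173676 175.1559183  251.53370334] [ 25.5  23.4 -65.2 112.4  24.7  59.8  24.3] [0.05692066 0.02979453 0.2543983 ]
turn deg [-0.   0.   0.1] units total [-0.01  0.    0.03]
total mm [  0.3  -0.4 143. ] per row units [ 0.0001 -0.0002  0.0572]
```

View pics/w9.png

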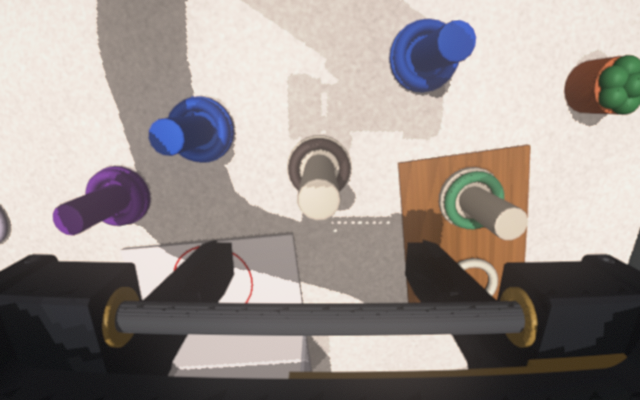

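Wrist view: tall stand upright, bangle (319,167), column top (318,200), clear of its neighbours. Check the position against the tool.

```bash
python3 - <<'E'
from h import *
f=np.load("w9.npy",allow_pickle=True).item()
print("top",onplane(f,[[318.5,200]],150),"bangle",onplane(f,[[319.5,166]],18))
p=onplane(f,red(f,(165,236,262,310)),8);c=np.array([542.5,-10.5])
for _ in range(3): q=p[abs(np.hypot(*(p[:,:2]-c).T)-55.3)<9];r=circ(q);c=r[0]
print("front mark",r)
E
```

```text
top [[426.67564015 173.93531378 150.        ]] bangle [[423.67282652 175.79913632  18.        ]]
front mark (array([544.3, -11.2]), np.float64(55.2), 274)
```

Request:
send_rows([
  [[0,0,0.06],[0,0,0]],
  [[0,0,0.06],[0,0,0]],
  [[0,0,0.06],[0,0,0]],
  [[0,0,0.06],[0,0,0]],
  [[0,0,0.04],[0,0,0]],
  [[0,0,0],[0,0,0]],
  [[0,0,0],[0,0,0]],
])

```text
clock: 31.75
eef_pos: [426.2, 176.0, 112.5]
tcp_rot: [[-0.966, 0.258, 0.0], [0.258, 0.966, 0.001], [0.0, 0.001, -1.0]]
force: [0.9, 0.2, 0.3]
gripper_width: 1.004
```

Request:
send_rows([
  [[0,0,0],[0,0,0]],
  [[0,0,0],[0,0,0]],
  [[0,0,0],[0,0,0]],
  [[0,0,0],[0,0,0]],
  [[0,0,0],[0,0,0]],
  [[0,0,0],[0,0,0]],
  [[0,0,0],[0,0,0]],
], grip=-1, grip_force=25)

```text
clock: 32.62
eef_pos: [425.4, 176.1, 111.8]
tcp_rot: [[-0.967, 0.256, -0.001], [0.256, 0.967, 0.001], [0.001, 0.0, -1.0]]
force: [-0.7, -1.5, 1.8]
gripper_width: 0.402
```

Request:
send_rows([
  [[0,0,-0.02],[0,0,0]],
  [[0,0,-0.05],[0,0,0]],
  [[0,0,-0.05],[0,0,0]],
  [[0,0,-0.05],[0,0,0]],
  [[0,0,0],[0,0,0]],
])

```text
clock: 33.25
eef_pos: [426.4, 177.0, 198.3]
tcp_rot: [[-0.967, 0.256, 0.003], [0.256, 0.967, 0.002], [-0.002, 0.003, -1.0]]
force: [-0.2, 1.5, -3.7]
gripper_width: 0.4
```

```bash
python3 - <<'E'
from h import *
s=state();print(s["clock"],s["eef_pos"],np.array(s["joints"]).round(1),s["force"],s["gripper_width"])
to([543,-11,s["eef_pos"][2]],6)
E
```

```text
33.25 [426.43238861 177.01875832 198.26870676] [ 21.2  27.7 -61.1 115.5  30.1  54.   19.5] [-0.23194968  1.48987309 -3.72623672] 0.4003055813954573
total mm [-160.9 -151.8   -0.2] per row units [-0.0536 -0.0506 -0.0001]
```

Request:
send_rows([
  [[-0.03,-0.028,0],[0,0,0]],
  [[-0.058,-0.0552,0],[0,0,0]],
  [[-0.058,-0.0552,0],[0,0,0]],
  [[-0.058,-0.0552,0],[0,0,0]],
  [[-0.058,-0.0552,0],[0,0,0]],
  [[-0.058,-0.0552,0],[0,0,0]],
  [[0,0,0],[0,0,0]],
  [[0,0,0],[0,0,0]],
])

```text
clock: 34.25
eef_pos: [540.3, -11.0, 195.5]
tcp_rot: [[-0.967, 0.256, -0.002], [0.256, 0.967, 0.002], [0.003, 0.001, -1.0]]
force: [-0.4, 1.0, -2.7]
gripper_width: 0.397
```

```bash
python3 - <<'E'
from h import *
s=state();print(s["clock"],s["eef_pos"],np.array(s["joints"]).round(1),s["force"],s["gripper_width"])
to([543,-11,121.5],4)
f=grab_frame("wrist")
p=onplane(f,red(f,(230,180,420,310)),8);c=np.array([542.5,-10.5])
for _ in range(3): q=p[abs(np.hypot(*(p[:,:2]-c).T)-55.3)<9];r=circ(q);c=r[0]
print("front mark",r)
E
```

```text
34.25 [540.33485181 -10.98320725 195.48970094] [ 38.1  35.  -56.7 104.7  33.7  59.2  43.2] [-0.40043612  0.97049812 -2.69085433] 0.39681924407778607
total mm [-2.8  0.6 74. ] per row units [-0.0014  0.0003  0.037 ]
front mark (array([543.9, -11.3]), np.float64(55.3), 130)
```

Request:
send_rows([
  [[-0.0014,0.0003,0.04],[0,0,0]],
  [[-0.0014,0.0003,0.04],[0,0,0]],
  [[-0.0014,0.0003,0.04],[0,0,0]],
  [[-0.0014,0.0003,0.02],[0,0,0]],
  [[0,0,0.006],[0,0,0]],
  [[0,0,0],[0,0,0]],
  [[0,0,0],[0,0,0]],
])

```text
clock: 35.17
eef_pos: [544.6, -11.5, 124.2]
tcp_rot: [[-0.967, 0.256, 0.001], [0.256, 0.967, 0.001], [-0.0, 0.001, -1.0]]
force: [0.7, -0.3, -3.5]
gripper_width: 0.4
```

Request:
send_rows([
  [[0,0,0.002],[0,0,0]],
  [[0,0,0],[0,0,0]],
])

```text
clock: 35.42
eef_pos: [544.1, -11.7, 122.7]
tcp_rot: [[-0.967, 0.256, -0.0], [0.256, 0.967, 0.001], [0.001, 0.001, -1.0]]
force: [-0.5, -0.2, -4.2]
gripper_width: 0.401
```

Request:
send_rows([
  [[0,0,0.003],[0,0,0]],
  [[0,0,0],[0,0,0]],
])

```text
clock: 35.67
eef_pos: [544.0, -11.6, 120.9]
tcp_rot: [[-0.967, 0.256, -0.001], [0.256, 0.967, 0.001], [0.001, 0.001, -1.0]]
force: [0.1, -0.8, -2.9]
gripper_width: 0.398
```

Request:
send_rows([
  [[0,0,0.002],[0,0,0]],
  [[0,0,0],[0,0,0]],
])

```text
clock: 35.92
eef_pos: [544.3, -11.6, 120.2]
tcp_rot: [[-0.967, 0.256, -0.0], [0.256, 0.967, 0.001], [0.0, 0.001, -1.0]]
force: [-0.2, -0.8, -1.1]
gripper_width: 0.4
```

Request:
send_rows([
  [[0,0,0.001],[0,0,0]],
  [[0,0,0],[0,0,0]],
])

```text
clock: 36.17
eef_pos: [544.7, -11.7, 120.1]
tcp_rot: [[-0.967, 0.256, 0.001], [0.256, 0.967, 0.001], [-0.0, 0.001, -1.0]]
force: [0.4, -1.1, 2.5]
gripper_width: 0.401
```

Request:
send_rows([
  [[0,0,0],[0,0,0]],
  [[0,0,0],[0,0,0]],
  [[0,0,0],[0,0,0]],
  [[0,0,0],[0,0,0]],
  [[0,0,0],[0,0,0]],
  [[0,0,-0.05],[0,0,0]],
  [[0,0,-0.07],[0,0,0]],
  [[0,0,-0.08],[0,0,0]],
  [[0,0,-0.08],[0,0,0]],
  [[0.04,0,-0.05],[0,0,0]],
  [[0.08,0,0],[0,0,0]],
  [[0.08,0,0],[0,0,0]],
], grip=1)

```text
clock: 37.67
eef_pos: [446.5, 14.4, 284.7]
tcp_rot: [[-0.967, 0.256, -0.0], [0.256, 0.967, 0.001], [0.001, 0.001, -1.0]]
force: [0.6, 0.3, 0.8]
gripper_width: 1.001
```

Request:
send_rows([
  [[0,0.08,0],[0,0,0]],
  [[0,0.08,0],[0,0,0]],
  [[0,0.08,0],[0,0,0]],
  [[0,0.08,0],[0,0,0]],
  [[0,0.08,0],[0,0,0]],
  [[0,0,0],[0,0,0]],
  [[0,0,0],[0,0,0]],
])

```text
clock: 38.55
eef_pos: [498.5, 206.5, 284.6]
tcp_rot: [[-0.967, 0.256, -0.001], [0.256, 0.967, 0.0], [0.001, 0.0, -1.0]]
force: [-0.4, -0.6, 0.4]
gripper_width: 0.998
```

```bash
python3 - <<'E'
from h import *
s=state();print(s["clock"],s["eef_pos"],s["force"],s["gripper_width"])
S=grab_frame("scene");T=grab_frame("top")
a=np.hstack([cv2.resize(S["pixels"][140:340,190:390],(400,400)),cv2.resize(T["pixels"][120:250,290:420],(400,400))]);cv2.imwrite("pics/c9.png",a)
H=hsv(T);m=(H[...,0]>6)&(H[...,0]<20)&(H[...,1]>140);m[:,:385]=0;m[:,418:]=0;m[:160]=0;m[200:]=0
for st,c,_ in blobs(m):print(st,c,onplane(T,[c],18))
for n,f,b in(("front",T,(300,168,336,203)),("tray",T,(383,163,418,196)),("tray",S,(213,258,262,298))):
    p=onplane(f,red(f,b),8 if n=="front" else 6);print(n,circ(p))
E
```

```text
38.55 [498.54084228 206.51496827 284.60161257] [-0.42937618 -0.61075578  0.37046248] 0.9982170136373543
[392, 168, 20, 19, 131] [399.9, 178.8] [[ 556.11785234 -323.85378721   18.        ]]
front (array([540. , -10.4]), np.float64(55.7), 48)
tray (array([ 559.8, -326.4]), np.float64(55.3), 127)
tray (array([ 562.1, -325.1]), np.float64(55.3), 135)
```

View pics/c9.png

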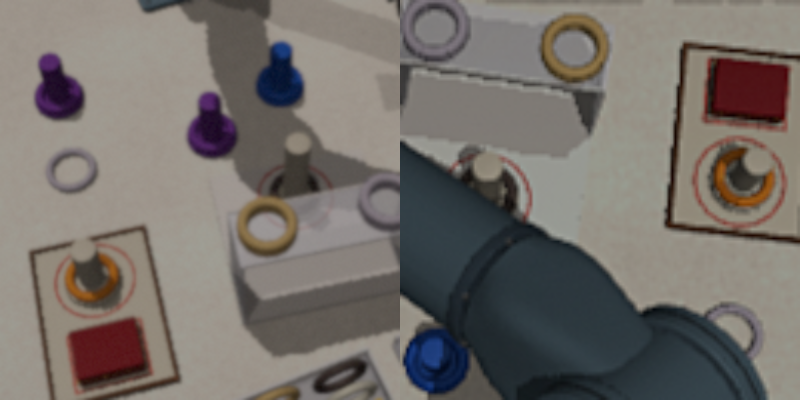

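Both stands are upright in their circles (scene crop: amber (93,275), tall (298,190)). The arm is clear, so I am handing in.

```bash
python3 -c "
from rig import sign_off;print(sign_off())"
```

```text
the job is handed in; nothing more can be done
None
```

The job is done and handed in at about 38.6 s of the 70 s allowed; no verdict was reported.

**What I did:** I set the tall stand aside on the counter at the robot's left. I then tilted the gripper about 55°, reached under the shelf, drew the amber stand out and put it in the tray's red circle. Last, I put the tall stand back in the bay's circle.

**Last checks:**
- **Amber stand:** it stands upright and released in the tray circle. The gripper let go within about 1 mm of the target. The final top view puts the orange area's centre about 5 mm from the circle's centre, but the column hides part of it, so that figure is biased.
- **Tall stand:** it stands upright and released in the bay circle, let go at about (544.5, −11.7) mm. The circle's centre measured (543.9, −11.3) mm from the wrist camera and (540, −10.4) mm from the top camera.
- **Disagreements:** the cameras differed by 3 to 4 mm on each circle's centre, well inside the 17 mm tolerance. One early two-view estimate of the bay circle's height gave 17 mm instead of 8 mm. I put this down to poor ray geometry and used the stated 8 mm.
- **Contact forces:** the most I read was about 20 N at the wrist, when setting the tall stand on the counter. I saw no contact with the bay.
- **Other goods:** the lilac bangle and the stands in view looked undisturbed. I did not measure the loose goods against their starting positions, and the jade stand, milky bangle, dark blue gift box and pot were outside the last picture.

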